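# Slide the top blank out of the glue press and set it on the sawing board

## Task

Slide the top blank of the stack in the glue press out sideways, without lifting it off the stack, until it lies clear of the stack on the press's outfeed rest, and let go of it there; the two blanks below must stay where they are. Then take it again by its middle, lift it over to the sawing board and leave it lying flat there with one long edge flush against the fence along its whole length and neither end sticking out past the sawing board. Leave the other things on the bench alone.

Things in the scene. Friction and masses are not known exactly. Their poses are not given: they have to be found in the camera images.
- blank: top blank of the stack of three equal plain light wood boards, 150 x 60 x 24 mm, about 150 g. Origin: centre of its underside; x along its length, y across its width, z up. It starts on the other two, its underside 60 mm above the bench, offset from them by up to 6 mm and 3 degrees.
- blank_mid (a point): centre of the top blank's volume, 12 mm above its underside; axes as blank
- blank2: middle blank of the stack, same board 150 x 60 x 24 mm, loose; origin centre of its underside (36 mm above the bench), x along its length
- blank3: bottom blank of the stack, same board, loose; origin centre of its underside (12 mm above the bench, on the press's base), x along its length
- press: wooden glue press screwed to the bench; origin on the bench, x along the stack's length, -x towards the robot. Base plate 12 mm thick (x -168 to 178, y -80 to 80 mm). It carries the stack, centred near x = 90 mm, front end near x = 15 mm, and on the -x side the outfeed rest. The blank can only be drawn out along -x, held by the end that is not under the beam.
- sawboard: sawing board screwed to the bench, origin on the bench: a grey laminated plate 18 mm thick, x -105 to 85 mm, y -120 to 120 mm, with a straight wooden fence across its far (+x) end: the fence's face looks to -x and lies at x = 50 mm, the fence runs the whole width along y and is 16 mm high above the plate (top 34 mm above the bench)
- tin: bystander: loose tin, 68 mm diameter, 80 mm high, between the press and the sawing board; origin centre of its underside
- glue: bystander: loose standing glue bottle, 64 mm diameter, 170 mm high, at the far side; origin centre of its underside
- driver: bystander: screwdriver about 180 mm long lying between the press and the sawing board, nearer the robot; x along it
- mallet: bystander: wooden mallet lying on the bench, 260 mm long, head 110 x 60 x 60 mm centred at its x = 100 mm, at the left side
- steelblock: bystander: loose dark steel block 100 x 65 x 35 mm at the right side; origin centre of its underside
- press_rest (a point): centre of the flat top of the press's outfeed rest, a wooden block 172 x 90 mm (press x -165 to 7, y -45 to 45 mm), 58.5 mm above the bench: 1.5 mm below the underside of the top blank, 8 mm from the stack; axes as press
- press_beam (a point): centre of the underside of the press's beam, 112 mm above the bench, at press x = 127.5 mm. The beam (45 mm wide in x, 160 mm in y, top 157 mm high) bridges the stack's far end on two posts at y = +-48 to +-73 mm. Its screw pad (36 mm across) hangs 17 mm above the top blank; screw and T-bar (104 mm wide in y) reach 230 mm up; axes as press

How it is judged:
By the outcome, as a careful person would: the job done as asked, in the order asked, and still so for the second after the job is handed in, with the robot touching nothing.
It also fails if it takes over 72 s, if anything falls off the work surface, if the arm or the gripper's body presses on something with over 40 N, if the wrist force passes 120 N, or if a joint passes its speed limit or range.

## Robot

A 6-joint arm with a two-finger parallel gripper is mounted at the origin on the work surface. World frame = base frame: x ahead of the robot, y to its left, z up, the work surface at z = 0. Lengths are in mm, angles in degrees, forces in N, time in s.
With the tool pointing down it reaches from about 350 to 850 mm from the base axis. Payload 8.1 kg.
Tool frame: the origin (TCP) lies at the very end of the fingers, on their centre line; the grasp point (between the pads) lies 19 mm behind it; z points along the fingers, y is the line along which they close (so a half turn about z gives the same grasp; the last joint's range is limited). The gripper opens to 85 mm and grips with 20 to 120 N. Pads are 22 mm wide; open, the fingers measure 114 mm over their backs; the gripper's body (76 mm by 85 mm) begins 54 mm behind the grasp point. The pads swing forward as they close: fully open they stand 13 mm farther back than shut.
Start: joints at [58.533, 7.471, 85.268, -0, 87.261, -4.893], TCP at [268.39, 536.63, 231.292] pointing down, gripper open.
Joint ranges: [-169.43, 169.43], [-51.17, 129.36], [1.28, 143.12], [-76.62, 256.62], [0, 156.53], [-152.29, 152.29]. Speed limits (degrees/s): [136.94, 136.94, 159.86, 180, 180, 180].

## Interface

Orientations are given as [roll, pitch, yaw] about the fixed x, y, z axes, in that order (R = Rz(yaw) Ry(pitch) Rx(roll)).
In Python, from bench import sense, eyes, job, models gives the robot as it stands. The module is installed in compiled form; this text tells all that it offers.
- The arm moves only by the tool apply_moves, never from a script. Its argument "rows" is a list of rows, each a list of 6 numbers: the shift along the tool's x, y, z in mm, then the turn, a rotation vector about the tool's x, y, z in rad. In form: [[dx, dy, dz, rx, ry, rz], ...]. A call has exactly 5 rows; each row shifts and turns the commanded pose from where the row before left it, along the tool's axes as they then stand; what a row does not reach is not made up. A row lasts 1/8 s, in which the tool goes at most 62.5 mm and 10.7 degrees, less where a joint would pass 70% of its speed; a pose out of reach is approached as far as the arm can. A call is refused whole if a number of a shift passes 62.5 or a number of a turn 0.188, either way. A call with a gripper value outside its range is refused whole. "fingers" is the finger opening in mm, from 0 to 85.4, set as the call begins (left out, the last holds). The fingers move at their own pace and stop on an object; "grip_force" is the grip in N (left out, the last holds). Time passes only in rows, so rows that do not move let the fingers close, or fill a call up. It gives the time, the measured TCP pose, the force, the opening and the grip force at its end, in the units of the state.
- sense(): the state, without advancing time (a new reading comes with each control period).
- eyes.snapshot(name): name is "scene" or "side" or "wrist"; returns (picture, depth): 400x640x3 uint8, red, green, blue; 400x640 float32, mm along the optical axis (not along the pixel's ray), 0 where there is no reading.
- eyes.get_calibration(name): a dict with "intrinsics" (3x3 intrinsics, pixels), "R" (3x3) and "t" (3): a world point X has camera coordinates R X + t; the wrist camera has in their place "mount" (4x4, takes a point from camera to tool coordinates, whose origin is the TCP and whose axes are the flange's). Camera axes: x right, y down, z forward; pixel columns grow to the right and rows downward; lengths in mm; the calibration is good to about 2 mm. A picture is of the moment at which its call begins: read the wrist's pose just before it. get_calibration takes no time and is no camera call.
- job.hand_in(): hands the job in; it is judged then, once.
Trained networks look in the newest picture that a camera, given by its name, has taken for a name from the list of things; names that differ only in an ending like _2 or _b are one class to them, and where a whole thing is asked for, a point or a joint stands for the part that bears it (a point fixed in the world has none). Each returns a list of dicts, best first, with "confidence" (0 to 1); they miss things now and then, are a little off and sometimes report something else, mostly with a low value. They report only what shows in the picture. A call takes as long as a camera call.
- models.boxes_of(name, camera): "xyz" ([x, y, z] in mm, in world coordinates, good to about 4 mm: the middle of the surface that is visible of it).
- models.cut_out(name, camera): "pixels" (400x640 bool, what is visible of it).
- models.place_of(name, camera): "xyz" ([x, y, z] in mm, in world coordinates, good to about 4 mm: a listed point, or the origin of a listed thing).
The state is a dict: "time": time; "joint_pos": joint angles; "qd": joint speeds; "joint_efforts": joint torques, N m; "tool_pos": TCP position; "tcp_rot": TCP orientation; "ft_force": force on the tool from outside, world axes, zero at the start; "wrist_torque": the same for the moment, N m; "finger_gap": finger opening in mm; "grip_force": force on a finger pad.
Only numpy, scipy, OpenCV 4.12 (cv2) and the standard library are available. Lean on these libraries where they do the work, as an engineer would, in place of code of your own. Each camera call takes 0.05 s, during which the arm holds its last target. There are 200 camera calls.

## Working session

There is one attempt and no reset: what is moved stays moved. The work goes in short steps, Python scripts to look and compute and a tool call to move; the robot and the scene stay as the last step left them, time stands still between calls to the robot, and variables do not carry over. Pictures are saved under pics/ and viewed, at most 11 in all, crops included, and the job is handed in when it is done.

Besides the shell and the picture viewer there is one more tool, called after ">>>" as name([rows], argument=value, ...), one row to a line, values as JSON. apply_moves: Moves the arm, as the interface text tells. Its arguments: {"type":"object","properties":{"rows":{"type":"array"},"fingers":{"type":"number"},"grip_force":{"type":"number"}},"required":["rows"]}

```bash
mkdir -p pics; cat > h.py <<'E'
import numpy as np,cv2
from bench import sense,eyes,job,models
from scipy.spatial.transform import Rotation as Ro
def pose():
    s=sense(); return np.array(s["tool_pos"]),Ro.from_euler('xyz',s["tcp_rot"],degrees=True).as_matrix()
def cloud(name):
    p,R=pose(); pic,d=eyes.snapshot(name); c=eyes.get_calibration(name); K=np.array(c["intrinsics"])
    v,u=np.mgrid[:400,:640]; P=np.stack([(u-K[0,2])/K[0,0]*d,(v-K[1,2])/K[1,1]*d,d],-1)
    if name=="wrist":
        M=np.array(c["mount"]); X=P@M[:3,:3].T+M[:3,3]; X=X@R.T+p
    else: X=(P-np.array(c["t"]))@np.array(c["R"])
    X[d==0]=np.nan
    return pic,X
def save(pic,n): cv2.imwrite(f"pics/{n}.png",pic[:,:,::-1])
E
python3 - <<'E'
from h import *
s=sense(); print({k:np.round(v,2) for k,v in s.items()})
for c in ("scene","side"):
    pic,X=cloud(c); save(pic,c+"0")
    for n in ("blank","press","press_rest","press_beam","sawboard","tin","driver","glue"):
        r=models.place_of(n,c)
        print(c,n,[(np.round(q["xyz"]),round(q["confidence"],2)) for q in r[:2]])
a=cv2.imread("pics/scene0.png");b=cv2.imread("pics/side0.png")
E
```

```text
{'time': np.float64(0.0), 'joint_pos': array([58.53,  7.52, 85.33, -0.  , 87.26, -4.89]), 'qd': array([ 0.06,  0.02, -0.01, -0.05,  0.03,  0.05]), 'joint_efforts': array([ 0.000e+00, -5.694e+01, -5.005e+01, -0.000e+00,  2.000e-02,
        0.000e+00]), 'tool_pos': array([268.11, 536.14, 230.21]), 'tcp_rot': array([-1.7989e+02, -1.0000e-02,  1.5342e+02]), 'ft_force': array([-0.45,  0.08, -0.78]), 'wrist_torque': array([ 0.07, -0.04, -0.04]), 'grip_force': np.float64(0.0), 'finger_gap': np.float64(85.4)}
scene blank [(array([641., 249.,  12.]), 0.7), (array([645., 248.,  34.]), 0.5)]
scene press [(array([553., 236.,   2.]), 0.73)]
scene press_rest [(array([470., 238.,  58.]), 0.65), (array([551., 240.,   3.]), 0.61)]
scene press_beam [(array([680., 249., 110.]), 0.77)]
scene sawboard [(array([635., 246.,  73.]), 0.74), (array([ 506., -208.,   -4.]), 0.65)]
scene tin [(array([629.,  -4.,   2.]), 0.65)]
scene driver [(array([470., 238.,  57.]), 0.55), (array([424.,  -4.,   0.]), 0.54)]
scene glue [(array([794., -17.,   2.]), 0.81)]
side blank [(array([641., 247.,  62.]), 0.69), (array([643., 249.,  39.]), 0.67)]
side press [(array([553., 241.,  -3.]), 0.65)]
side press_rest [(array([474., 234.,  60.]), 0.62)]
side press_beam [(array([678., 250., 115.]), 0.66)]
side sawboard [(array([ 504., -210.,   -2.]), 0.57)]
side tin [(array([626.,  -1.,  -2.]), 0.76)]
side driver [(array([425.,  -0.,   1.]), 0.82)]
side glue [(array([791., -18.,   0.]), 0.91), (array([628.,  -2.,  -4.]), 0.57)]
```

View pics/scene0.png

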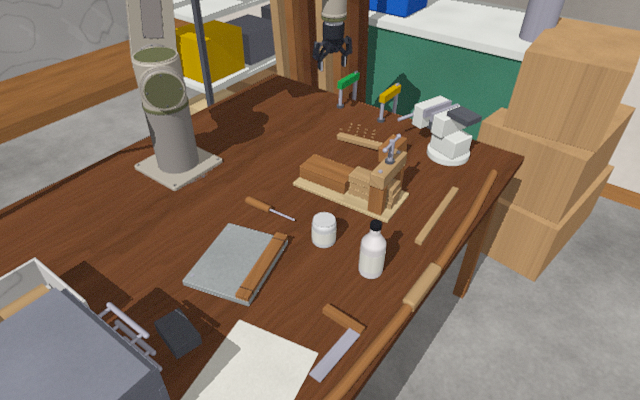

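View pics/side0.png

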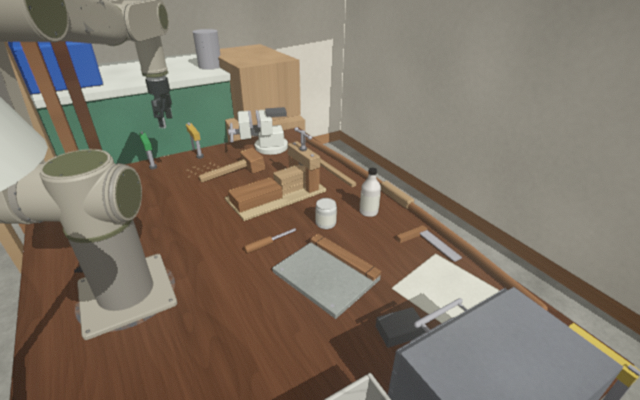

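The scene view shows the press at about (350,180), the tin at (324,230), the sawing board at (237,262) with its fence on the far right, and the driver at (270,208). The side view agrees. Next I fit the angles from the depth.

```bash
cat >> h.py <<'E'
def rect(X,zlo,zhi,c,r,name=""):
    m=(X[...,2]>zlo)&(X[...,2]<zhi)&(np.hypot(X[...,0]-c[0],X[...,1]-c[1])<r)
    im=m.astype(np.uint8); n,l,st,_=cv2.connectedComponentsWithStats(im)
    if n<2: print(name,"none");return
    k=1+np.argmax(st[1:,4]); P=X[l==k]
    rr=cv2.minAreaRect(P[:,:2].astype(np.float32)); print(name,len(P),"z",np.round(np.median(P[:,2]),1),np.round(cv2.boxPoints(rr),1).tolist(),np.round(rr[1],1),"ang",round(rr[2],2))
def goto(x,y,z,yaw):
    p,R=pose(); d=R.T@(np.array([x,y,z])-p); Rt=Ro.from_euler('xyz',[180,0,yaw],degrees=True).as_matrix()
    print("shift",np.round(d,1),"rotvec",np.round(Ro.from_matrix(R.T@Rt).as_rotvec(),3))
E
python3 - <<'E'
from h import *
for c in ("scene","side"):
    pic,X=cloud(c)
    rect(X,78,92,(630,243),90,c+" blank")
    rect(X,53,64,(472,237),140,c+" rest")
    rect(X,29,40,(540,-220),200,c+" fence")
    rect(X,12,24,(506,-209),200,c+" plate")
goto(560,240,260,183.7)
E
```

```text
scene blank 243 z 83.6 [[561.5999755859375, 268.1000061035156], [566.7000122070312, 204.39999389648438], [639.5, 210.1999969482422], [634.4000244140625, 273.8999938964844]] [73.  63.9] ang 4.57
scene rest 871 z 58.1 [[385.79998779296875, 275.1000061035156], [393.1000061035156, 177.60000610351562], [611.0999755859375, 193.89999389648438], [603.7999877929688, 291.29998779296875]] [218.6  97.7] ang 4.27
scene fence 964 z 34.2 [[519.2999877929688, -82.19999694824219], [586.2000122070312, -316.5], [622.5999755859375, -306.1000061035156], [555.7000122070312, -71.80000305175781]] [ 37.9 243.6] ang 15.93
scene plate 3757 z 18.4 [[369.70001220703125, -124.80000305175781], [436.1000061035156, -360.70001220703125], [622.0999755859375, -308.29998779296875], [555.7000122070312, -72.4000015258789]] [193.3 245.1] ang 15.73
side blank 304 z 82.2 [[563.0, 170.60000610351562], [686.5, 170.39999389648438], [686.7000122070312, 275.29998779296875], [563.2000122070312, 275.6000061035156]] [105.  123.5] ang 89.88
side rest 662 z 56.5 [[385.20001220703125, 274.0], [391.6000061035156, 177.5], [563.5, 188.89999389648438], [557.0999755859375, 285.3999938964844]] [172.3  96.7] ang 3.79
side fence 719 z 32.7 [[517.5999755859375, -84.5], [584.5999755859375, -316.79998779296875], [622.2999877929688, -306.0], [555.2999877929688, -73.5999984741211]] [ 39.3 241.8] ang 16.1
side plate 3714 z 16.9 [[370.20001220703125, -126.5999984741211], [436.79998779296875, -359.3999938964844], [619.0999755859375, -307.20001220703125], [552.4000244140625, -74.4000015258789]] [189.6 242.2] ang 15.97
shift [-393.5 -134.9  -28.7] rotvec [-0.     0.    -0.528]
```

>>> apply_moves([
  [0, 0, -10, 0, 0, -0.176],
  [0, 0, -10, 0, 0, -0.176],
  [0, 0, 0, 0, 0, -0.176],
  [-36, -42, 0, 0, 0, 0],
  [-36, -42, 0, 0, 0, 0],
], fingers=85.4)

```text
time: 1.62
tool_pos: [346.0, 456.8, 251.3]
tcp_rot: [180.0, 0.0, -176.2]
ft_force: [0.7, -1.0, 0.3]
finger_gap: 85.5
grip_force: 0.0
```

>>> apply_moves([
  [-40, -46, 0, 0, 0, 0],
  [-40, -46, 0, 0, 0, 0],
  [-40, -46, 0, 0, 0, 0],
  [-40, -46, 0, 0, 0, 0],
  [-40, -46, 0, 0, 0, 0],
])

```text
time: 2.25
tool_pos: [561.2, 239.2, 251.5]
tcp_rot: [180.0, 0.0, -176.3]
ft_force: [0.4, 1.3, 0.0]
finger_gap: 85.0
grip_force: 0.0
```

```bash
python3 - <<'E'
from h import *
s=sense();print(s["time"],np.round(s["tool_pos"],1),np.round(s["tcp_rot"],2),np.round(s["joint_pos"],1))
pic,X=cloud("wrist"); save(pic,"w1")
for n in ("blank","blank_mid","press_rest"):
    r=models.place_of(n,"wrist"); print(n,[(np.round(q["xyz"],1),round(q["confidence"],2)) for q in r[:2]])
rect(X,78,92,(600,243),90,"blank"); rect(X,54,62,(472,237),140,"rest")
E
```

```text
2.25 [561.2 239.2 251.5] [ 1.7998e+02  3.0000e-02 -1.7632e+02] [ 18.3   8.6  82.    0.   89.4 -75.4]
blank [(array([639.1, 248.3,  63. ]), 0.93), (array([676.3, 250.8, 111.8]), 0.73)]
blank_mid [(array([638.9, 246.1,  72.5]), 0.78), (array([629.7,   1.9,   1.8]), 0.71)]
press_rest [(array([471. , 240.9,  59. ]), 0.77)]
blank 7014 z 84.5 [[560.7000122070312, 269.20001220703125], [566.0, 209.5], [679.0, 219.5], [673.7000122070312, 279.20001220703125]] [113.5  60. ] ang 5.06
rest 16774 z 58.9 [[409.20001220703125, 276.1000061035156], [415.5, 186.1999969482422], [562.0999755859375, 196.39999389648438], [555.7999877929688, 286.3999938964844]] [147.   90.1] ang 4.0
```

View pics/w1.png

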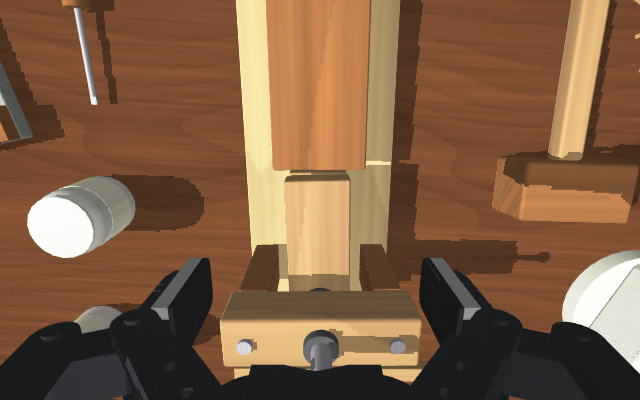

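The wrist picture shows the stack's top blank at (318,230), with its front end at row 175 and the beam below at row 320. The rest is at (318,85). The tin, mallet and posts are all clear of the fingers.

>>> apply_moves([
  [-13, 0, 30, 0, 0, -0.024],
  [-14, 0, 40, 0, 0, 0],
  [0, 0, 40, 0, 0, 0],
  [0, 0, 30, 0, 0, 0],
  [0, 0, 0, 0, 0, 0],
])

```text
time: 3.08
tool_pos: [583.6, 243.5, 108.0]
tcp_rot: [-179.9, -0.4, -174.8]
ft_force: [-0.1, -0.2, -0.2]
finger_gap: 85.4
grip_force: 0.0
```

```bash
python3 - <<'E'
from h import *
goto(588.2,241.5,63,185.06)
pic,X=cloud("wrist"); save(pic,"w2")
rect(X,78,92,(600,243),70,"blank"); rect(X,54,62,(472,237),140,"rest")
E
```

```text
shift [-4.6 -2.3 45. ] rotvec [-0.001 -0.006  0.002]
blank 18591 z 84.5 [[560.5999755859375, 269.6000061035156], [565.7999877929688, 209.5], [665.2000122070312, 218.10000610351562], [660.0, 278.20001220703125]] [99.7 60.3] ang 4.97
rest 31276 z 58.9 [[463.1000061035156, 280.1000061035156], [469.5, 189.6999969482422], [562.7000122070312, 196.3000030517578], [556.2999877929688, 286.70001220703125]] [93.4 90.6] ang 4.03
```

View pics/w2.png

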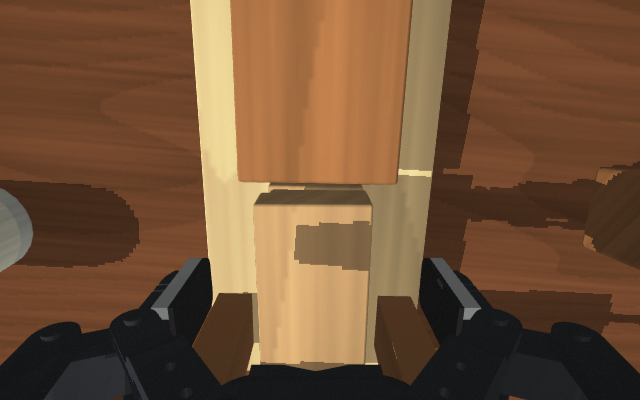

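The picture shows the blank's front edge at row 205, cols 255–372, sitting between the open pads with clearance on both sides.

>>> apply_moves([
  [-4.6, -2.3, 8, 0, -0.006, 0],
  [0, 0, 20, 0, 0, 0],
  [0, 0, 14, 0, 0, 0],
  [0, 0, 2, 0, 0, 0],
  [0, 0, 0, 0, 0, 0],
])

```text
time: 3.75
tool_pos: [591.7, 240.8, 67.0]
tcp_rot: [-180.0, 0.3, -175.0]
ft_force: [-0.3, -0.1, -0.7]
finger_gap: 85.3
grip_force: 0.0
```

```bash
python3 - <<'E'
from h import *
goto(588.2,241.5,63,185.06); s=sense(); print(s["tool_pos"],s["ft_force"])
E
```

```text
shift [3.5 1.  4. ] rotvec [-0.     0.005 -0.   ]
[591.74698653 240.81914926  66.99582692] [-0.27089154 -0.12849962 -0.65978983]
```

>>> apply_moves([
  [0, 0.5, 2.5, 0, 0.004, 0],
  [0, 0, 0, 0, 0, 0],
  [0, 0, 0, 0, 0, 0],
  [0, 0, 0, 0, 0, 0],
  [0, 0, 0, 0, 0, 0],
], fingers=66, grip_force=25)

```text
time: 4.38
tool_pos: [591.9, 241.4, 64.9]
tcp_rot: [-180.0, 0.1, -174.9]
ft_force: [-0.1, -0.1, -0.1]
finger_gap: 65.9
grip_force: 0.0
```

```bash
python3 - <<'E'
from h import *
goto(588.2,241.5,63,185.06); s=sense(); print(s["tool_pos"],s["ft_force"],s["finger_gap"])
pic,X=cloud("wrist"); save(pic[150:],"w3")
E
```

```text
shift [3.7 0.4 1.9] rotvec [-0.     0.002 -0.   ]
[591.91153735 241.41268884  64.89074176] [-0.11837018 -0.13451505 -0.06220563] 65.88809579348487
```

View pics/w3.png

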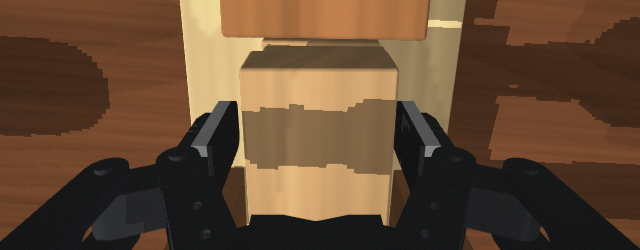

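The picture shows both pads (inner edges at cols 238 and 398) about evenly spaced around the blank (240–397). I lower 2 mm and close.

>>> apply_moves([
  [0, 0.3, 2, 0, 0, 0],
  [0, 0, 0, 0, 0, 0],
  [0, 0, 0, 0, 0, 0],
  [0, 0, 0, 0, 0, 0],
  [0, 0, 0, 0, 0, 0],
], fingers=50, grip_force=35)

```text
time: 5.05
tool_pos: [592.1, 241.7, 64.4]
tcp_rot: [-180.0, 0.2, -174.9]
ft_force: [-5.3, -2.7, 11.9]
finger_gap: 59.5
grip_force: 35.9
```

```bash
python3 - <<'E'
from h import *
s=sense(); print(s["tool_pos"],s["ft_force"],s["finger_gap"],s["wrist_torque"])
a=np.radians(4.0); p=s["tool_pos"]; goto(p[0]-165*np.cos(a),p[1]-165*np.sin(a),p[2],185.06)
E
```

```text
[592.13568858 241.70667113  64.44208476] [-5.26184998 -2.66067572 11.86760007] 59.46142273651294 [-0.40360158  0.85226965  0.01103887]
shift [165.    3.   -0.4] rotvec [-0.     0.003 -0.   ]
```

Fz of 12 N shows that I am pressing on the stack, so I relieve it before sliding.

>>> apply_moves([
  [0, 0, -0.7, 0, 0, 0],
  [0, 0, 0, 0, 0, 0],
  [0, 0, 0, 0, 0, 0],
  [0, 0, 0, 0, 0, 0],
  [0, 0, 0, 0, 0, 0],
])

```text
time: 5.68
tool_pos: [592.1, 241.7, 64.5]
tcp_rot: [-180.0, 0.2, -174.9]
ft_force: [-4.1, -1.9, 7.8]
finger_gap: 59.1
grip_force: 37.3
```

>>> apply_moves([
  [0, 0, -1.2, 0, 0, 0],
  [0, 0, 0, 0, 0, 0],
  [0, 0, 0, 0, 0, 0],
  [0, 0, 0, 0, 0, 0],
  [0, 0, 0, 0, 0, 0],
])

```text
time: 6.3
tool_pos: [591.8, 241.7, 64.5]
tcp_rot: [-180.0, 0.1, -174.9]
ft_force: [0.1, -0.5, -0.8]
finger_gap: 59.0
grip_force: 37.8
```

>>> apply_moves([
  [4, 0.08, 0, 0, 0, 0],
  [7, 0.13, 0, 0, 0, 0],
  [7, 0.13, 0, 0, 0, 0],
  [6, 0.1, 0, 0, 0, 0],
  [4, 0.06, 0, 0, 0, 0],
])

```text
time: 6.92
tool_pos: [563.4, 239.7, 64.7]
tcp_rot: [180.0, 0.1, -174.9]
ft_force: [0.1, 0.8, -1.0]
finger_gap: 59.3
grip_force: 37.7
```

```bash
python3 - <<'E'
from h import *
s=sense(); print(s["tool_pos"],s["ft_force"],s["finger_gap"],s["wrist_torque"])
for c in ("scene","side","wrist"):
    pic,X=cloud(c); save(pic[130:230,270:430] if c=="scene" else pic,c+"s")
    for n in ("blank","blank2"):
        print(c,n,[(np.round(q["xyz"],1),round(q["confidence"],2)) for q in models.place_of(n,c)[:3]])
E
```

```text
[563.36980546 239.7479318   64.67610737] [ 0.14562586  0.81820105 -0.97409898] 59.29539854073616 [ 0.01269554 -0.04274432 -0.03500358]
scene blank [(array([640.5, 244.8,  11.2]), 0.76), (array([615.5, 243. ,  61.4]), 0.67)]
scene blank2 [(array([640.5, 244.8,  11.2]), 0.76), (array([615.5, 243. ,  61.4]), 0.67)]
side blank [(array([610.5, 242.9,  56.5]), 0.72), (array([639. , 246.2,   9. ]), 0.58), (array([678.4, 251.1, 114.2]), 0.53)]
side blank2 [(array([610.5, 242.9,  56.5]), 0.72), (array([639. , 246.2,   9. ]), 0.58), (array([678.4, 251.1, 114.2]), 0.53)]
wrist blank [(array([611. , 247.2,  60.3]), 0.85)]
wrist blank2 [(array([611. , 247.2,  60.3]), 0.85)]
```

>>> apply_moves([
  [8, 0.15, 0, 0, 0, 0],
  [15, 0.27, 0, 0, 0, 0],
  [16, 0.3, 0, 0, 0, 0],
  [16, 0.3, 0, 0, 0, 0],
  [16, 0.3, 0, 0, 0, 0],
])

```text
time: 8.0
tool_pos: [492.2, 234.8, 64.5]
tcp_rot: [180.0, 0.1, -174.9]
ft_force: [-0.5, -0.5, -0.4]
finger_gap: 59.1
grip_force: 37.9
```

>>> apply_moves([
  [18, 0.3, 0, 0, 0, 0],
  [18, 0.3, 0, 0, 0, 0],
  [16, 0.3, 0, 0, 0, 0],
  [12, 0.2, 0, 0, 0, 0],
  [4, 0.1, 0, 0, 0, 0],
])

```text
time: 8.62
tool_pos: [424.4, 230.0, 64.3]
tcp_rot: [-180.0, 0.1, -174.9]
ft_force: [0.4, -0.9, -0.9]
finger_gap: 59.4
grip_force: 37.8
```

>>> apply_moves([
  [0, 0, 0.5, 0, 0, 0],
  [0, 0, 0.5, 0, 0, 0],
  [0, 0, 0, 0, 0, 0],
  [0, 0, 0, 0, 0, 0],
  [0, 0, 0, 0, 0, 0],
])

```text
time: 9.25
tool_pos: [425.3, 230.0, 63.3]
tcp_rot: [-180.0, 0.1, -175.0]
ft_force: [0.1, 0.2, -1.5]
finger_gap: 59.5
grip_force: 37.8
```

```bash
python3 - <<'E'
from h import *
s=sense(); print(s["tool_pos"],s["ft_force"],s["finger_gap"],s["wrist_torque"])
pic,X=cloud("side"); save(cv2.resize(pic[120:240,190:390],None,fx=4,fy=4),"s4")
rect(X,50,64,(638,246),60,"blank2 top");rect(X,76,92,(480,235),120,"blank")
pic,X=cloud("scene")
rect(X,50,64,(638,246),60,"blank2 top");rect(X,76,92,(480,235),120,"blank")
E
```

```text
[425.32429404 230.0068104   63.33572553] [ 0.08223546  0.16744009 -1.52022111] 59.54131236054179 [-0.01437853  0.08110686  0.02433125]
blank2 top 267 z 57.9 [[567.2000122070312, 261.5], [599.5, 188.5], [705.2999877929688, 235.39999389648438], [673.0, 308.29998779296875]] [115.7  79.8] ang 23.9
blank 358 z 80.9 [[395.1000061035156, 263.8999938964844], [397.70001220703125, 181.3000030517578], [549.7999877929688, 186.0], [547.2000122070312, 268.6000061035156]] [152.2  82.7] ang 1.77
blank2 top 186 z 59.4 [[561.2000122070312, 256.3999938964844], [600.9000244140625, 192.6999969482422], [640.2000122070312, 217.1999969482422], [600.4000244140625, 280.8999938964844]] [46.3 75.1] ang 31.97
blank 530 z 82.4 [[394.70001220703125, 263.79998779296875], [403.5, 180.10000610351562], [553.5, 195.8000030517578], [544.7000122070312, 279.5]] [150.8  84.2] ang 5.97
```

View pics/s4.png

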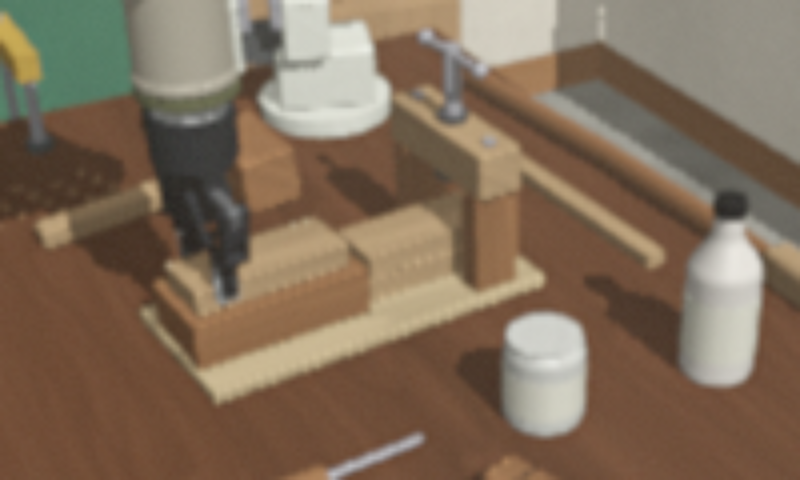

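The side view shows the blank drawn onto the rest (cols 165–365), clear of the two blanks left under the beam. I lower it the last 0.4 mm and let go.

>>> apply_moves([
  [0, 0, 0.4, 0, 0, 0],
  [0, 0, 0, 0, 0, 0],
  [0, 0, 0, 0, 0, 0],
  [0, 0, 0, 0, 0, 0],
  [0, 0, 0, 0, 0, 0],
])

```text
time: 9.98
tool_pos: [425.3, 230.0, 63.0]
tcp_rot: [180.0, 0.1, -174.9]
ft_force: [0.1, -0.1, -0.5]
finger_gap: 59.0
grip_force: 37.9
```

>>> apply_moves([
  [0, 0, 0, 0, 0, 0],
  [0, 0, 0, 0, 0, 0],
  [0, 0, 0, 0, 0, 0],
  [0, 0, 0, 0, 0, 0],
  [0, 0, 0, 0, 0, 0],
], fingers=85.4)

```text
time: 10.6
tool_pos: [425.2, 230.0, 63.0]
tcp_rot: [-180.0, 0.1, -174.9]
ft_force: [-0.5, 0.1, 0.0]
finger_gap: 85.6
grip_force: 0.0
```

>>> apply_moves([
  [0, 0, -15, 0, 0, 0],
  [0, 0, -35, 0, 0, 0],
  [0, 0, -35, 0, 0, 0],
  [0, 0, -30, 0, 0, 0],
  [0, 0, 0, 0, 0, 0],
])

```text
time: 11.22
tool_pos: [427.1, 230.9, 182.3]
tcp_rot: [179.9, 0.5, -174.9]
ft_force: [0.4, 0.4, 0.2]
finger_gap: 85.3
grip_force: 0.0
```

>>> apply_moves([
  [-20, 0, 0, 0, 0, 0],
  [-20, 0, 0, 0, 0, 0],
  [-20, 0, 0, 0, 0, 0],
  [-5, 0, 0, 0, 0, 0],
  [0, 0, 0, 0, 0, 0],
])

```text
time: 11.85
tool_pos: [489.2, 235.6, 177.6]
tcp_rot: [-180.0, 0.0, -175.0]
ft_force: [0.2, 0.2, -0.4]
finger_gap: 85.7
grip_force: 0.0
```

```bash
python3 - <<'E'
from h import *
s=sense(); print(s["time"],s["tool_pos"],s["tcp_rot"],s["ft_force"],s["finger_gap"])
pic,X=cloud("wrist"); save(pic,"w5")
rect(X,76,92,(480,235),120,"blank"); rect(X,54,63,(600,243),40,"b2")
print([(np.round(q["xyz"],1),round(q["confidence"],2)) for q in models.place_of("blank","wrist")[:3]])
E
```

```text
11.85 [489.23874784 235.56710224 177.59426734] [-1.79985788e+02  4.28018301e-02 -1.74956765e+02] [ 0.23091433  0.20437243 -0.36163606] 85.67247273043107
blank 18561 z 83.0 [[394.3999938964844, 256.70001220703125], [400.1000061035156, 196.6999969482422], [549.2999877929688, 210.8000030517578], [543.5999755859375, 270.79998779296875]] [149.9  60.2] ang 5.4
b2 4945 z 60.6 [[564.7000122070312, 272.5], [569.9000244140625, 212.6999969482422], [642.2000122070312, 218.89999389648438], [637.0, 278.79998779296875]] [72.6 60.1] ang 4.95
[(array([642.8, 246.8,  37. ]), 0.8), (array([472.5, 233.9,  56.3]), 0.73)]
```

View pics/w5.png

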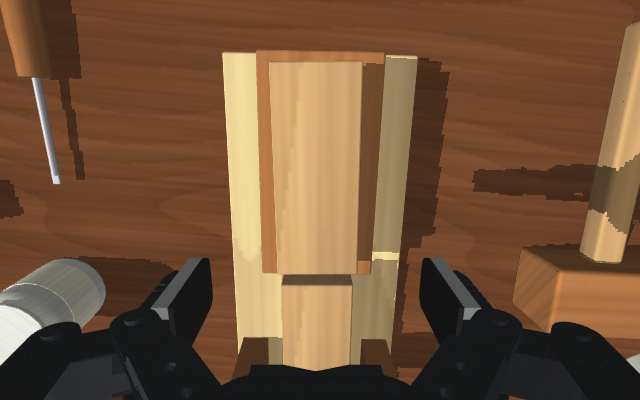

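The picture shows the blank lying flat on the rest (rows 60–275, cols 268–365), clear of the lower blanks. Next I descend on its middle.

>>> apply_moves([
  [10, 0, 20, 0, 0, -0.006],
  [7.4, -0.3, 35, 0, 0, 0],
  [0, 0, 35, 0, 0, 0],
  [0, 0, 20, 0, 0, 0],
  [0, 0, 3, 0, 0, 0],
])

```text
time: 12.58
tool_pos: [470.8, 233.4, 63.4]
tcp_rot: [-179.9, -0.1, -174.6]
ft_force: [-0.2, -0.0, -0.4]
finger_gap: 85.2
grip_force: 0.0
```

>>> apply_moves([
  [0, 0, 0, 0, 0, 0],
  [0, 0, 0, 0, 0, 0],
  [0, 0, 0, 0, 0, 0],
  [0, 0, 0, 0, 0, 0],
  [0, 0, 0, 0, 0, 0],
], fingers=66)

```text
time: 13.2
tool_pos: [472.8, 233.9, 65.2]
tcp_rot: [180.0, 0.1, -174.6]
ft_force: [0.5, 0.1, -1.0]
finger_gap: 65.7
grip_force: 0.0
```

```bash
python3 - <<'E'
from h import *
s=sense(); print(s["time"],s["tool_pos"],s["tcp_rot"],s["ft_force"],s["finger_gap"])
goto(471.9,233.8,64,185.4)
E
```

```text
13.2 [472.76619408 233.89377607  65.21503289] [ 1.79996617e+02  1.29086269e-01 -1.74603737e+02] [ 0.50647099  0.14124693 -1.01157852] 65.70821839526636
shift [ 0.9 -0.   1.2] rotvec [ 0.     0.002 -0.   ]
```

>>> apply_moves([
  [0.8, 0, 0, 0, 0, 0],
  [0, 0, 0, 0, 0, 0],
  [0, 0, 0, 0, 0, 0],
  [0, 0, 0, 0, 0, 0],
  [0, 0, 0, 0, 0, 0],
], fingers=50, grip_force=40)

```text
time: 13.82
tool_pos: [472.2, 233.9, 65.5]
tcp_rot: [180.0, 0.2, -174.6]
ft_force: [0.0, -0.2, 6.0]
finger_gap: 59.1
grip_force: 44.3
```

>>> apply_moves([
  [0, 0, -10, 0, 0, 0],
  [0, 0, -25, 0, 0, 0],
  [0, 0, -35, 0, 0, 0],
  [0, 0, -35, 0, 0, 0],
  [0, 0, -15, 0, 0, 0],
])

```text
time: 14.45
tool_pos: [472.5, 234.1, 187.4]
tcp_rot: [180.0, 0.3, -174.6]
ft_force: [0.9, 1.3, -2.1]
finger_gap: 59.1
grip_force: 43.6
```

```bash
python3 - <<'E'
from h import *
s=sense(); print(s["time"],s["tool_pos"],s["tcp_rot"],s["ft_force"],s["finger_gap"],s["joint_pos"])
a=np.radians(16); u=np.array([np.cos(a),np.sin(a)])
f=np.array([552,-200.]); t=f-u*58; print("drop",t); goto(t[0],t[1],185,106)
E
```

```text
14.45 [472.46637582 234.1403728  187.43052119] [ 179.95106581    0.27840931 -174.60149098] [ 0.89218077  1.29945705 -2.08595706] 59.148643158199285 [ 2.08081866e+01 -2.68305617e+00  1.00316959e+02 -2.70611065e-02
  8.20846948e+01 -7.45867806e+01]
drop [ 496.24682164 -215.98696664]
shift [  18.7 -450.4    2. ] rotvec [0.004 0.003 1.386]
```

>>> apply_moves([
  [2, -50, 0, 0, 0, 0.173],
  [-6.5, -49.6, 0, 0, 0, 0.173],
  [-15, -47.8, 0, 0, 0, 0.173],
  [-23, -44.5, 0, 0, 0, 0.173],
  [-30.3, -39.8, 0, 0, 0, 0.173],
])

```text
time: 15.08
tool_pos: [484.0, -17.6, 184.0]
tcp_rot: [180.0, 0.0, 135.5]
ft_force: [0.9, 0.0, -1.4]
finger_gap: 59.0
grip_force: 43.7
```

>>> apply_moves([
  [-36.8, -34, 0, 0, 0, 0.173],
  [-42.1, -27.1, 0, 0, 0, 0.173],
  [-46, -19.5, 0, 0, 0, 0.173],
  [-48.8, -11.3, 0, 0, 0, 0],
  [0, 0, 0, 0, 0, 0],
])

```text
time: 15.7
tool_pos: [494.6, -219.0, 183.7]
tcp_rot: [180.0, -0.0, 105.9]
ft_force: [0.1, 1.3, -1.1]
finger_gap: 58.8
grip_force: 43.7
```

```bash
python3 - <<'E'
from h import *
s=sense(); print(s["time"],s["tool_pos"],s["tcp_rot"],s["ft_force"],s["finger_gap"],s["joint_pos"])
a=np.radians(16); u=np.array([np.cos(a),np.sin(a)])
pic,X=cloud("wrist"); rect(X,29,38,(555,-200),150,"fence");rect(X,13,23,(505,-209),200,"plate");rect(X,110,200,(505,-209),200,"blank")
f=np.array([552,-200.]); t=f-u*58; print("drop",t); goto(t[0],t[1],26,106)
save(pic,"w6")
E
```

```text
15.7 [ 494.57651714 -219.02379133  183.73361419] [ 1.79988022e+02 -1.55169277e-02  1.05868020e+02] [ 0.1040831   1.32948394 -1.10939126] 58.83004806652385 [-2.93309187e+01 -1.23455119e-01  9.81921477e+01  1.96273422e-02
  8.19338776e+01 -4.52016913e+01]
fence 8540 z 34.5 [[519.5999755859375, -83.30000305175781], [574.2000122070312, -276.29998779296875], [608.7000122070312, -266.5], [554.0999755859375, -73.5]] [ 35.9 200.5] ang 15.79
plate 14748 z 18.5 [[371.0, -125.69999694824219], [427.1000061035156, -322.8999938964844], [576.5999755859375, -280.3999938964844], [520.5, -83.0999984741211]] [155.4 205.1] ang 15.87
blank 103 z 197.2 [[456.6000061035156, -218.8000030517578], [458.3999938964844, -220.89999389648438], [463.6000061035156, -216.5], [461.70001220703125, -214.39999389648438]] [6.8 2.8] ang 40.85
drop [ 496.24682164 -215.98696664]
shift [  0.5   1.7 157.7] rotvec [ 0.    -0.001 -0.001]
```

View pics/w6.png

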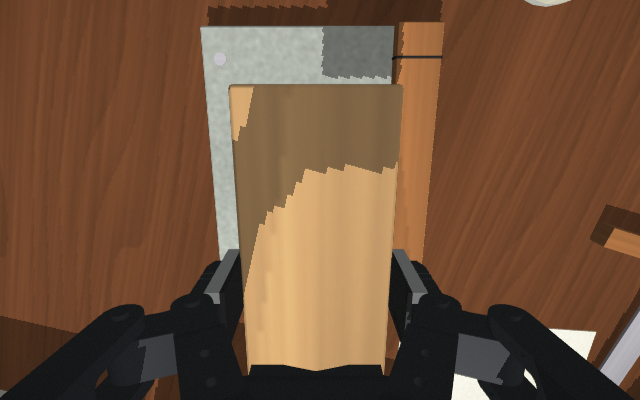

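The picture shows the blank held level by its middle above the plate, parallel to the fence (fence face at col ~395). I descend.

>>> apply_moves([
  [0.5, 1.7, 25, 0, 0, 0],
  [0, 0, 40, 0, 0, 0],
  [0, 0, 40, 0, 0, 0],
  [0, 0, 30, 0, 0, 0],
  [0, 0, 12, 0, 0, 0],
])

```text
time: 16.38
tool_pos: [495.6, -212.8, 35.3]
tcp_rot: [-179.9, -0.2, 106.2]
ft_force: [0.8, 0.2, -0.3]
finger_gap: 58.8
grip_force: 43.6
```

>>> apply_moves([
  [0, 0, 4, 0, 0, 0],
  [0, 0, 3, 0, 0, 0],
  [0, 0, 1, 0, 0, 0],
  [0, 0, 0, 0, 0, 0],
  [0, 0, 0, 0, 0, 0],
])

```text
time: 17.0
tool_pos: [497.7, -215.3, 30.5]
tcp_rot: [179.9, 0.1, 106.1]
ft_force: [0.5, 0.0, -1.1]
finger_gap: 58.9
grip_force: 43.6
```

>>> apply_moves([
  [0, 0, 2, 0, 0, 0],
  [0, 0, 1.5, 0, 0, 0],
  [0, 0, 0, 0, 0, 0],
  [0, 0, 0, 0, 0, 0],
  [0, 0, 0, 0, 0, 0],
])

```text
time: 17.62
tool_pos: [497.5, -215.1, 26.6]
tcp_rot: [179.9, 0.0, 106.1]
ft_force: [-0.1, 0.2, -0.9]
finger_gap: 59.0
grip_force: 43.6
```

>>> apply_moves([
  [0, 0, 1, 0, 0, 0],
  [0, 0, 0.7, 0, 0, 0],
  [0, 0, 0, 0, 0, 0],
  [0, 0, 0, 0, 0, 0],
  [0, 0, 0, 0, 0, 0],
])

```text
time: 18.25
tool_pos: [497.4, -215.1, 25.0]
tcp_rot: [179.9, 0.0, 106.1]
ft_force: [-2.0, 1.7, 4.7]
finger_gap: 59.4
grip_force: 44.3
```

>>> apply_moves([
  [0, 0, -0.5, 0, 0, 0],
  [0, 0, 0, 0, 0, 0],
  [0, 0, 0, 0, 0, 0],
  [0, 0, 0, 0, 0, 0],
  [0, 0, 0, 0, 0, 0],
], fingers=70)

```text
time: 18.88
tool_pos: [497.4, -215.1, 25.3]
tcp_rot: [179.9, 0.0, 106.1]
ft_force: [0.4, -0.0, -0.7]
finger_gap: 70.3
grip_force: 0.0
```

>>> apply_moves([
  [0, 0, -10, 0, 0, 0],
  [0, 0, -25, 0, 0, 0],
  [0, 0, -35, 0, 0, 0],
  [0, 0, -35, 0, 0, 0],
  [0, 0, -15, 0, 0, 0],
])

```text
time: 19.5
tool_pos: [498.5, -215.9, 148.6]
tcp_rot: [179.7, 0.2, 106.1]
ft_force: [0.0, -0.4, -0.7]
finger_gap: 70.0
grip_force: 0.0
```

>>> apply_moves([
  [0, -12, 0, 0, 0, 0.18],
  [0, -12, 0, 0, 0, 0.18],
  [0, -12, 0, 0, 0, 0.18],
  [0, 0, 0, 0, 0, 0.18],
  [0, 0, 0, 0, 0, 0.18],
], fingers=85.4)

```text
time: 20.12
tool_pos: [461.2, -218.5, 144.6]
tcp_rot: [180.0, -0.1, 54.2]
ft_force: [0.2, 1.1, -1.0]
finger_gap: 85.3
grip_force: 0.0
```

>>> apply_moves([
  [0, 0, 0, 0, 0, 0.18],
  [0, 0, 0, 0, 0, 0.18],
  [0, 0, 0, 0, 0, 0.18],
  [0, 0, 0, 0, 0, 0.13],
  [0, 0, 0, 0, 0, 0],
])

```text
time: 20.75
tool_pos: [461.4, -218.5, 144.7]
tcp_rot: [-180.0, -0.1, 16.2]
ft_force: [-0.1, 0.5, -0.3]
finger_gap: 85.7
grip_force: 0.0
```

```bash
python3 - <<'E'
from h import *
s=sense(); print(s["time"],s["tool_pos"],s["tcp_rot"],s["ft_force"],s["finger_gap"],s["joint_pos"])
for c in("wrist","scene","side"):
    pic,X=cloud(c); rect(X,29,37.5,(555,-200),150,c+"fence");rect(X,39,48,(505,-209),120,c+"blank")
f=np.array([552,-199.5]);a=np.radians(15.8); u=np.array([np.cos(a),np.sin(a)]);t=f-u*114;print(t);goto(t[0],t[1],80,15.8)
E
```

```text
20.75 [ 461.37840638 -218.52614688  144.69282819] [-1.79982424e+02 -7.41408594e-02  1.61929044e+01] [-0.13047442  0.53687502 -0.27061199] 85.68311779978954 [-3.11476490e+01 -3.14136108e+00  1.05341026e+02  6.79777403e-02
  7.77630283e+01  4.26450487e+01]
wristfence 21317 z 34.5 [[519.2000122070312, -82.80000305175781], [585.2999877929688, -314.20001220703125], [620.0999755859375, -304.29998779296875], [554.0999755859375, -72.80000305175781]] [ 36.3 240.7] ang 15.93
wristblank 18406 z 42.5 [[447.20001220703125, -151.6999969482422], [489.1000061035156, -295.8999938964844], [546.2999877929688, -279.20001220703125], [504.3999938964844, -135.10000610351562]] [ 59.6 150.1] ang 16.2
scenefence 934 z 34.1 [[519.2000122070312, -83.19999694824219], [586.0, -317.1000061035156], [622.7999877929688, -306.5], [556.0, -72.69999694824219]] [ 38.3 243.2] ang 15.94
sceneblank 934 z 42.3 [[447.20001220703125, -151.0], [489.5, -299.6000061035156], [549.2999877929688, -282.6000061035156], [507.0, -134.0]] [ 62.2 154.5] ang 15.89
sidefence 679 z 32.9 [[519.7000122070312, -85.4000015258789], [583.9000244140625, -316.5], [621.4000244140625, -306.1000061035156], [557.2000122070312, -75.0]] [ 38.9 239.9] ang 15.52
sideblank 752 z 41.0 [[447.1000061035156, -153.6999969482422], [488.3999938964844, -298.6000061035156], [547.7000122070312, -281.70001220703125], [506.3999938964844, -136.8000030517578]] [ 61.7 150.7] ang 15.91
[ 442.30714874 -230.53994816]
shift [-22.    6.   64.9] rotvec [ 0.    -0.002  0.009]
```

The blank lies parallel to the fence and 28 mm short of it. I go down behind it with both open fingers and push it flush.

>>> apply_moves([
  [-20, 6, 10, 0, 0, 0.007],
  [-2, 0, 30, 0, 0, 0],
  [0, 0, 35, 0, 0, 0],
  [0, 0, 30, 0, 0, 0],
  [0, 0, 10, 0, 0, 0],
])

```text
time: 21.52
tool_pos: [441.0, -229.6, 28.1]
tcp_rot: [-179.9, 0.0, 15.8]
ft_force: [0.4, 0.6, -0.2]
finger_gap: 85.3
grip_force: 0.0
```

>>> apply_moves([
  [0, 0, 5, 0, 0, 0],
  [0, 0, 0, 0, 0, 0],
  [0, 0, 0, 0, 0, 0],
  [0, 0, 0, 0, 0, 0],
  [0, 0, 0, 0, 0, 0],
])

```text
time: 22.15
tool_pos: [442.8, -230.8, 25.7]
tcp_rot: [179.9, -0.1, 15.7]
ft_force: [0.5, 0.6, 0.0]
finger_gap: 85.5
grip_force: 0.0
```

>>> apply_moves([
  [0, 0, 4.5, 0, 0, 0],
  [4, 0, 0, 0, 0, 0],
  [6, 0, 0, 0, 0, 0],
  [6, 0, 0, 0, 0, 0],
  [6, 0, 0, 0, 0, 0],
])

```text
time: 22.78
tool_pos: [464.1, -224.5, 20.8]
tcp_rot: [180.0, -0.1, 15.8]
ft_force: [-1.4, 0.0, 0.7]
finger_gap: 85.2
grip_force: 0.7
```

>>> apply_moves([
  [4, 0, 0, 0, 0, 0],
  [4, 0, 0, 0, 0, 0],
  [4, 0, 0, 0, 0, 0],
  [2, 0, 0, 0, 0, 0],
  [0, 0, 0, 0, 0, 0],
])

```text
time: 23.4
tool_pos: [477.4, -220.7, 20.8]
tcp_rot: [180.0, -0.1, 15.8]
ft_force: [0.7, 0.5, -0.2]
finger_gap: 85.4
grip_force: 0.0
```

```bash
python3 - <<'E'
from h import *
s=sense(); print(s["time"],s["tool_pos"],s["tcp_rot"],s["ft_force"],s["joint_pos"])
for c in("wrist","scene","side"):
    pic,X=cloud(c); rect(X,29,37.5,(555,-200),150,c+"fence");rect(X,39,48,(505,-209),120,c+"blank")
    if c=="wrist": save(pic,"w7")
E
```

```text
23.4 [ 477.39689957 -220.70625393   20.79794014] [ 1.79975502e+02 -1.30008969e-01  1.57530580e+01] [ 0.72245236  0.45374705 -0.22069599] [-3.04517492e+01  8.14221859e+00  1.07848286e+02  8.56172672e-02
  6.39018605e+01  4.37576289e+01]
wristfence 47059 z 34.5 [[521.7000122070312, -90.80000305175781], [583.7999877929688, -309.29998779296875], [606.2999877929688, -302.8999938964844], [544.2000122070312, -84.4000015258789]] [ 23.4 227.2] ang 15.86
wristblank 70090 z 42.5 [[445.1000061035156, -151.5], [486.20001220703125, -297.1000061035156], [566.0, -274.5], [524.7999877929688, -128.89999389648438]] [ 82.9 151.3] ang 15.77
scenefence 942 z 34.2 [[519.7999877929688, -82.5], [586.0999755859375, -316.70001220703125], [621.7999877929688, -306.6000061035156], [555.5, -72.4000015258789]] [ 37.1 243.4] ang 15.8
sceneblank 971 z 42.4 [[445.8999938964844, -152.10000610351562], [489.20001220703125, -299.29998779296875], [569.2999877929688, -275.70001220703125], [526.0, -128.60000610351562]] [ 83.5 153.4] ang 16.38
sidefence 415 z 32.9 [[543.5999755859375, -153.10000610351562], [583.5, -315.8999938964844], [620.0999755859375, -307.0], [580.0999755859375, -144.1999969482422]] [ 37.6 167.6] ang 13.78
sideblank 195 z 41.2 [[477.6000061035156, -269.3999938964844], [497.29998779296875, -309.0], [573.0, -271.3999938964844], [553.2999877929688, -231.8000030517578]] [84.6 44.3] ang 26.44
```

View pics/w7.png

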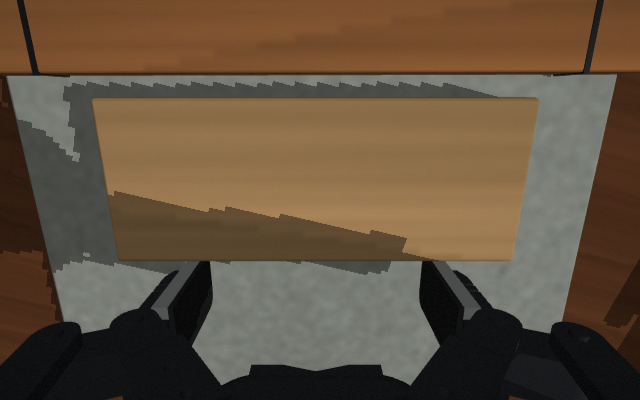

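The picture shows the blank pushed evenly by both fingers (contacts near cols 205 and 427), parallel to the fence line at row 73 with about 7 mm to go.

>>> apply_moves([
  [2, 0, 0, 0, 0, 0],
  [2, 0, 0, 0, 0, 0],
  [1, 0, 0, 0, 0, 0],
  [1, 0, 0, 0, 0, 0],
  [0, 0, 0, 0, 0, 0],
])

```text
time: 24.18
tool_pos: [483.1, -219.1, 20.8]
tcp_rot: [180.0, -0.1, 15.8]
ft_force: [0.6, -0.5, 0.3]
finger_gap: 85.2
grip_force: 0.0
```

>>> apply_moves([
  [0.5, 0, 0, 0, 0, 0],
  [0.5, 0, 0, 0, 0, 0],
  [0.5, 0, 0, 0, 0, 0],
  [0, 0, 0, 0, 0, 0],
  [0, 0, 0, 0, 0, 0],
])

```text
time: 24.8
tool_pos: [484.4, -218.8, 20.8]
tcp_rot: [180.0, -0.1, 15.7]
ft_force: [-0.1, -0.6, -0.6]
finger_gap: 85.5
grip_force: 0.3
```

>>> apply_moves([
  [0.5, 0, 0, 0, 0, 0],
  [0.5, 0, 0, 0, 0, 0],
  [0, 0, 0, 0, 0, 0],
  [0, 0, 0, 0, 0, 0],
  [0, 0, 0, 0, 0, 0],
])

```text
time: 25.42
tool_pos: [485.3, -218.5, 20.8]
tcp_rot: [180.0, -0.1, 15.7]
ft_force: [-1.6, -0.9, 1.2]
finger_gap: 85.6
grip_force: 1.2
```

>>> apply_moves([
  [0.5, 0, 0, 0, 0, 0],
  [0.5, 0, 0, 0, 0, 0],
  [0, 0, 0, 0, 0, 0],
  [0, 0, 0, 0, 0, 0],
  [0, 0, 0, 0, 0, 0],
])

```text
time: 26.05
tool_pos: [485.4, -218.5, 20.7]
tcp_rot: [180.0, -0.0, 15.8]
ft_force: [-7.3, -2.6, 4.3]
finger_gap: 85.3
grip_force: 3.8
```

>>> apply_moves([
  [0.5, 0, 0, 0, 0, 0],
  [0.5, 0, 0, 0, 0, 0],
  [0, 0, 0, 0, 0, 0],
  [0, 0, 0, 0, 0, 0],
  [0, 0, 0, 0, 0, 0],
])

```text
time: 26.68
tool_pos: [485.5, -218.5, 20.6]
tcp_rot: [-180.0, 0.1, 15.8]
ft_force: [-11.6, -3.9, 7.4]
finger_gap: 85.1
grip_force: 6.4
```

```bash
python3 - <<'E'
from h import *
s=sense(); print(s["time"],s["tool_pos"],s["ft_force"],s["wrist_torque"])
pic,X=cloud("wrist"); rect(X,29,37.5,(555,-200),150,"fence");rect(X,39,48,(520,-209),120,"blank"); save(pic,"w8")
E
```

```text
26.675 [ 485.46024428 -218.52307014   20.64271882] [-11.57957797  -3.9117998    7.36956233] [-0.49919104  1.86992815  0.30159263]
fence 62777 z 34.5 [[522.4000244140625, -92.30000305175781], [584.2999877929688, -310.1000061035156], [614.5999755859375, -301.3999938964844], [552.7000122070312, -83.69999694824219]] [ 31.5 226.4] ang 15.88
blank 70001 z 42.5 [[453.5, -149.3000030517578], [494.5, -294.29998779296875], [573.7000122070312, -272.0], [532.7000122070312, -126.9000015258789]] [ 82.3 150.7] ang 15.77
```

View pics/w8.png

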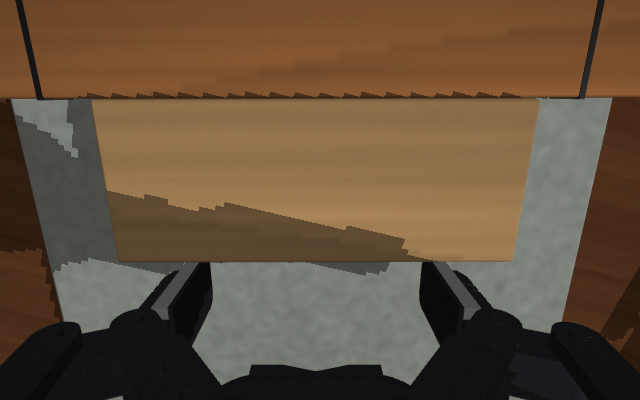

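The picture shows the blank's long edge against the fence along its full length (row ~98), with both ends inside the plate. I back off, rise and check.

>>> apply_moves([
  [-3, 0, 0, 0, 0, 0],
  [-8, 0, 0, 0, 0, 0],
  [-10, 0, 0, 0, 0, 0],
  [0, 0, 0, 0, 0, 0],
  [0, 0, -15, 0, 0, 0],
])

```text
time: 27.35
tool_pos: [466.0, -223.1, 35.2]
tcp_rot: [-179.9, -0.0, 15.7]
ft_force: [0.3, 0.5, -0.4]
finger_gap: 85.9
grip_force: 0.0
```

>>> apply_moves([
  [0, 0, -25, 0, 0, 0],
  [0, 0, -35, 0, 0, 0],
  [0, 0, -35, 0, 0, 0],
  [0, 0, -30, 0, 0, 0],
  [0, 0, 0, 0, 0, 0],
])

```text
time: 27.98
tool_pos: [469.1, -224.8, 165.3]
tcp_rot: [179.7, -0.4, 15.8]
ft_force: [0.5, -0.8, 0.1]
finger_gap: 85.0
grip_force: 0.0
```

```bash
python3 - <<'E'
from h import *
s=sense(); print(s["time"],s["tool_pos"],s["ft_force"])
pic,X=cloud("wrist"); rect(X,29,37.5,(555,-200),150,"fence");rect(X,39.5,48,(520,-209),120,"blank"); save(pic,"w9")
for n in("tin","glue","driver"): print(n,[np.round(q["xyz"]) for q in models.place_of(n,"side")[:1]])
pic,X=cloud("side");
for n in("tin","glue","driver"): print(n,[np.round(q["xyz"]) for q in models.place_of(n,"side")[:1]])
E
```

```text
27.975 [ 469.08623149 -224.83099567  165.32237395] [ 0.49772626 -0.76600212  0.14429842]
fence 17365 z 34.5 [[519.4000244140625, -82.69999694824219], [585.0999755859375, -314.1000061035156], [619.7999877929688, -304.20001220703125], [554.0999755859375, -72.9000015258789]] [ 36.1 240.5] ang 15.86
blank 16960 z 42.5 [[475.0, -143.89999389648438], [515.7999877929688, -288.3999938964844], [573.4000244140625, -272.20001220703125], [532.5999755859375, -127.5999984741211]] [ 59.9 150.2] ang 15.77
tin [array([ 553., -464.,   -2.])]
glue [array([792., -20.,   0.])]
driver [array([424.,  -3.,  -1.])]
tin [array([625.,  -0.,  -2.])]
glue [array([790., -16.,   0.])]
driver [array([426.,  -0.,   1.])]
```

View pics/w9.png

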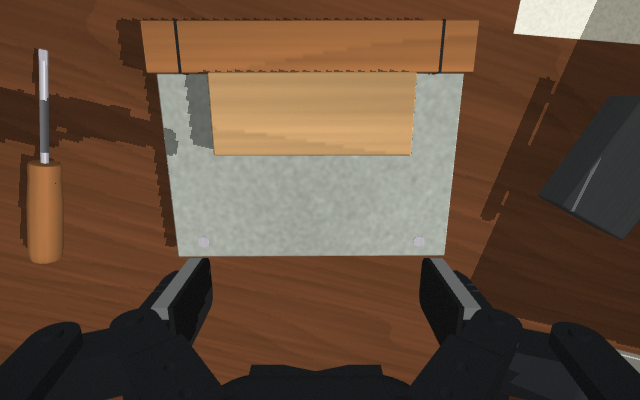

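The blank lies flush along the fence (row 72, cols 208–415), with both ends inside the plate. The tin, glue and driver have not moved. I hand in.

```bash
python3 -c "
from bench import job
print(job.hand_in())"
```

```text
the job is handed in; nothing more can be done
None
```

The top blank was slid onto the outfeed rest and let go, then moved to the sawing board, where it lies flat and flush against the fence with both ends inside the board; the job was handed in at about 28 s.

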